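Show the bench camera the lamp behind the gel power supply

ROBOT

A 6-joint arm with a two-finger parallel gripper is mounted at the origin on the work surface. World frame = base frame: x ahead of the robot, y to its left, z up, the work surface at z = 0. Lengths are in mm, angles in rad, forces in N, time in s.
With the tool pointing down it reaches from about 350 to 875 mm from the base axis. Payload 4.2 kg.
Tool frame: the origin (TCP) lies midway between the tips of the shut fingers; the grasp point (between the pads) lies 19 mm behind it; z points along the fingers, y is the direction in which the jaws open and shut (so a half turn about z gives the same grasp; the last joint's range is limited). The gripper opens to 85 mm and grips with 20 to 120 N. Pads are 22 mm wide; open, the fingers measure 114 mm over their backs; the gripper's body (76 mm by 85 mm) begins 54 mm behind the grasp point. The pads swing forward as they close: fully open they stand 13 mm farther back than shut.
Start: joints at [-0.96, 0.385, 0.008, 0, -1.194, -0.259], TCP at [215.382, -586.694, 231.312] pointing down, gripper open.
Joint ranges: [-3.14, 3.14], [-1.21, 2.06], [-1.07, 1.41], [-3.16, 2.05], [-2.99, -0.16], [-3.1, 3.1]. Speed limits (rad/s): [2.79, 2.79, 3.14, 3.14, 3.14, 3.14].

INTERFACE

Orientations are given as a unit quaternion [x, y, z, w].
In Python, from bench import arm gives the robot as it stands.
- The arm moves only by the tool send_rows, never from a script. Its arguments are lists of equal length, an entry for each row: "translation": the shift along the tool's x, y, z in mm, a list of three; "dr": the turn, a rotation vector about the tool's x, y, z in degrees, a list of three; "grip": the finger opening in mm, from 0 to 85.4. In form: {"translation": [[dx, dy, dz], ...], "dr": [[ax, ay, az], ...], "grip": [grip, ...]}. A call has exactly 5 rows; each row shifts and turns the commanded pose from where the row before left it, along the tool's axes as they then stand; what a row does not reach is not made up. A row lasts 1/8 s, in which the tool goes at most 62.5 mm and 10.7 degrees, less where a joint would pass 70% of its speed; a pose out of reach is approached as far as the arm can. A call with a gripper value outside its range is refused whole. The fingers move at their own pace and stop on an object; the grip force is fixed at half the most. Time passes only in rows, so rows that do not move let the fingers close, or fill a call up. It gives the time, the measured TCP pose, the force and the opening at its end, in the units of the state.
- arm.read_state(): the state, without advancing time (a new reading comes with each control period).
- arm.get_image(name): name is "side" or "top"; returns the picture (400x640x3 uint8, red, green, blue); there is no depth.
- arm.camera_info(name): a dict with "fx", "fy", "cx", "cy" (pixels), "cam_to_world" (4x4, takes a point from camera to world coordinates). Camera axes: x right, y down, z forward; pixel columns grow to the right and rows downward; lengths in mm; the calibration is good to about 2 mm. A picture is of the moment at which its call begins. camera_info takes no time and is no camera call.
- arm.job_done(): hands the job in, once; it reports no verdict.
Trained networks look in the newest picture that a camera, given by its name, has taken for a name from the list of things; names that differ only in an ending like _2 or _b are one class to them, and where a whole thing is asked for, a point or a joint stands for the part that bears it (a point fixed in the world has none). Each returns a list of dicts, best first, with "confidence" (0 to 1); they miss things now and then, are a little off and sometimes report something else, mostly with a low value. They report only what shows in the picture. A call takes as long as a camera call. They do not tell look-alikes from the thing itself.
- arm.search_frame(thing, camera): "xyz" ([x, y, z] in mm, in world coordinates, good to about 4 mm: the middle of the surface that is visible of it).
- arm.place_of(thing, camera): "xyz" ([x, y, z] in mm, in world coordinates, good to about 4 mm: a listed point, or the origin of a listed thing).
The state is a dict: "clock": time; "joints": joint angles; "joint_vel": joint speeds; "joint_efforts": joint torques, N m; "position": TCP position; "ee_rot": TCP orientation; "contact_force": force on the tool from outside, world axes, zero at the start; "wrist_torque": the same for the moment, N m; "gripper_width": finger opening in mm.
Only numpy, scipy, OpenCV 4.12 (cv2) and the standard library are available. Lean on these libraries where they do the work, as an engineer would, in place of code of your own. Each camera call takes 0.05 s, during which the arm holds its last target.

TASK

Lift the red-handled inspection mirror up and off its hook and, gripping it only by the handle, hold the mirror over the yellow spot behind the gel power supply, with its centre at the marked hold point, angled so that the bench camera, looking over the top of the supply, sees the orange lamp on the supply's back panel in the middle of the mirror. Finish while still holding the mirror steady there in mid-air: do not put it down or let go. Keep the fingers off the glass, and leave the tip box, tube rack and wash bottle where they are.

Things in the scene. Friction and masses are not known exactly. Their poses are not given: they have to be found in the camera images.
- mirror_grip (a point): Middle of the red, black-striped handle of the loose hanging inspection mirror: grip here. Handle 46 mm long (z, up to the ring), 30 wide (y: grip across this), 16 deep (x). -x: out of the reflecting side, and the way the hook's peg points. Ring (outer 30 mm, inner 24) centred 33 mm up from here, its top 49 mm up. Hangs upright, this point 157 mm above the table.
- mirror_face (a point): Centre of the round reflecting face (rim 66 mm across, 10 mm thick overall), 85 mm below mirror_grip and 4 mm in front of it (its -x). z points straight out of the reflecting face, x towards the handle, y sideways as mirror_grip's y. The face is parallel to the handle.
- mirror: The whole mirror, about 95 g; origin at the centre of its hanging ring (10 mm deep along x), axes as mirror_grip. An 8 mm steel stem joins the handle's lower end to the round mirror.
- mirror_glass: The silvered glass disc of the mirror, rigidly part of it; origin and axes as mirror_face.
- hook_stand: Fixed hook stand; origin on the table under the hanging ring; its peg points to -x. Peg 6 mm thick, axis 200 mm up, from a post at x +60 mm to an upturned tip at x -15 mm whose top is 8 mm above the axis. Free the ring by raising it 7 to 16 mm (12 is good), then drawing it 35 mm or more along -x. Base 90 x 110 x 12 mm under the post.
- station: Fixed station on a plate 200 x 370 x 6 mm; z up; origin on the table under the centre of the grey and blue power supply, 170 (x) x 90 (y) mm, top 75 mm above the table. Its back panel (y -45 mm) faces -y, with the orange lamp and a black cap at x -45 and +45 mm, either way round. White bench camera on a 336 mm post at y +178 mm, looking over the supply.
- hold_point (a point): Where the centre of the mirror's face has to be: 70 mm above the table over the yellow spot (44 mm across) on the plate, 150 mm to the station's -y side of its origin. Axes as station.
- lens (a point): Centre of the bench camera's lens: station x 0, y +130, z 290 mm. Fixed to the station.
- orange_lamp: The orange round lamp (20 mm across, 5 mm proud) fixed on the back panel, at station x = -45 or +45 mm, y -48, z 55 mm; origin at its centre. This is what the camera has to see in the mirror.
- orange_lamp_face (a point): Centre of the orange lamp (same point as the body's origin).
- black_cap: Black fuse cap of the same size in the other place on the back panel; not wanted.
- sight_left (a point): For the lamp at station x -45 mm: point in the air, fixed to the station, on the line from lamp to lens, a quarter of the way. With the mirror at hold_point, the lamp shows in mid-mirror when mirror_face's z axis passes through it (z halves the angle between lens and lamp). Its x, y in the mirror_face frame: where the image lies on the glass.
- sight_right (a point): The same for the orange lamp at station x = +45 mm.
- tip_box: White pipette tip box 82 x 120 x 45 mm, loose; origin at the centre of its underside. Leave it.
- tube_rack: Blue tube rack 80 x 170 x 66 mm with green-capped tubes, loose; origin at the centre of its underside. Leave it.
- wash_bottle: White bottle with a green band, 68 mm across, 170 mm high, loose; origin at the centre of its underside. Leave it.
Not all that is in view belongs to the job. Several things look just like the hook_stand: the one meant starts nearest to the robot's base.

How it is judged (in metres and radians):
On the way:
1. the mirror is lifted off the hook and held clear of it by the gripper (contact force between mirror and hook_stand below 0.01 N and contact force between mirror and the fingers above 1 N and (x of mirror_grip in the frame of hook_stand below -0.03 m or height (world z) of mirror_grip above 0.22 m)), for 0.2 s.
At the end, for the whole second after the job is handed in: The gripper holds the mirror still, clear of station and hook stand, its face centre within 25 mm of the hold point, and turned so that the camera sees the orange lamp within 20 mm of the middle of the glass both ways (about 6 degrees of mirror angle) (((x of orange_lamp_face in the frame of station below 0 m and x of sight_left in the frame of mirror_face between -0.02 and 0.02 m and y of sight_left in the frame of mirror_face between -0.02 and 0.02 m and z of sight_left in the frame of mirror_face above 0.05 m) or (x of orange_lamp_face in the frame of station above 0 m and x of sight_right in the frame of mirror_face between -0.02 and 0.02 m and y of sight_right in the frame of mirror_face between -0.02 and 0.02 m and z of sight_right in the frame of mirror_face above 0.05 m)) and distance between mirror_face and hold_point below 0.025 m and contact force between mirror and the fingers above 1 N and contact force between mirror and station below 0.05 N and contact force between mirror and hook_stand below 0.05 N and linear speed of mirror below 0.02 m/s and angular speed of mirror below 0.15 rad/s); the arm keeps its last pose, push and grip.
It fails at once if the fingers press on the mirror's glass (contact force between mirror_glass and the fingers above 0.5 N).
It fails at once if the tip box is pushed more than 30 mm or tipped over (distance of tip_box from where it was at the start of the episode above 0.03 m or angle between tip_box's own z axis and vertical above 0.35 rad).
It fails at once if the tube rack is pushed more than 30 mm or tipped over (distance of tube_rack from where it was at the start of the episode above 0.03 m or angle between tube_rack's own z axis and vertical above 0.35 rad).
It fails at once if the wash bottle is pushed more than 30 mm or tipped over (distance of wash_bottle from where it was at the start of the episode above 0.03 m or angle between wash_bottle's own z axis and vertical above 0.35 rad).
It also fails if it takes over 32 s, if anything falls off the work surface, if the arm or the gripper's body presses on something with over 40 N, if the wrist force passes 120 N, or if a joint passes its speed limit or range.

## Working session

There is one attempt and no reset: what is moved stays moved. The work goes in short steps, Python scripts to look and compute and a tool call to move; the robot and the scene stay as the last step left them, time stands still between calls to the robot, and variables do not carry over. Pictures are saved under pics/ and viewed, and the job is handed in when it is done.

Besides the shell and the picture viewer there is one more tool, called after "Call:" by a JSON object that holds its "fn" and its "kwargs". send_rows: Moves the arm, as the interface text tells. Its arguments: {"type":"object","properties":{"translation":{"type":"array"},"dr":{"type":"array"},"grip":{"type":"array"}},"required":["translation","dr","grip"]}

```bash
mkdir -p pics
python3 - <<'E'
from bench import arm
import cv2,numpy as np
for n in("side","top"):
    im=arm.get_image(n); cv2.imwrite(f"pics/{n}0.png",im[:,:,::-1]); i=arm.camera_info(n); print(n,i['fx'],i['cx'],i['cy'],np.round(i['cam_to_world'],3).tolist())
s=arm.read_state();print(s['clock'],s['position'],s['ee_rot'],s['gripper_width'])
E
```

```text
side 373.83947593317566 317.82750879673495 198.01126817490766 [[0.999, -0.003, 0.038, 518.533], [-0.032, -0.619, 0.784, -1054.413], [0.021, -0.785, -0.619, 969.281], [0.0, 0.0, 0.0, 1.0]]
top 415.6929389967769 319.77141478428973 198.1440800676721 [[-0.076, -0.973, 0.216, 304.193], [-0.997, 0.074, -0.015, -85.616], [-0.001, -0.217, -0.976, 1406.001], [0.0, 0.0, 0.0, 1.0]]
0.1 [ 215.19206586 -586.23269865  230.32166822] [-1.74922673e-01  9.84581679e-01  9.59360021e-04 -2.33432750e-04] 85.32781822145985
```

```bash
ls
python3 - <<'E'
from bench import arm
for n in("side","top"):
  for t in("mirror_grip","hook_stand","station","orange_lamp","hold_point","lens"):
    for r in arm.place_of(t,n): print(n,t,[round(v) for v in r['xyz']],round(r['confidence'],2),[k for k in r if k not in('xyz','confidence')])
print(arm.read_state()['clock'])
E
```

```text
pics
side mirror_grip [543, -286, 158] 0.55 []
side hook_stand [804, 17, 4] 0.93 []
side hook_stand [543, -292, 0] 0.83 []
side hook_stand [635, -478, -1] 0.82 []
side hook_stand [453, -586, 2] 0.69 []
side station [517, 58, 0] 0.83 []
side orange_lamp [559, 4, 51] 0.57 []
side hold_point [504, -89, 72] 0.56 []
side hold_point [484, 55, 113] 0.23 []
side lens [528, 190, 291] 0.82 []
top mirror_grip [519, 55, 6] 0.63 []
top mirror_grip [540, -291, 156] 0.47 []
top hook_stand [636, -471, 3] 0.97 []
top hook_stand [542, -287, 0] 0.95 []
top hook_stand [452, -585, 0] 0.92 []
top hook_stand [805, 14, -3] 0.81 []
top station [520, 53, 3] 0.68 []
top hold_point [504, -91, 72] 0.88 []
top lens [528, 187, 289] 0.64 []
top lens [515, 56, 2] 0.62 []
0.7
```

View pics/side0.png

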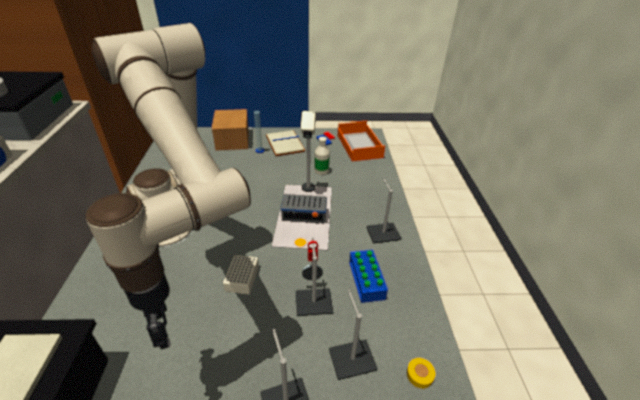

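View pics/top0.png

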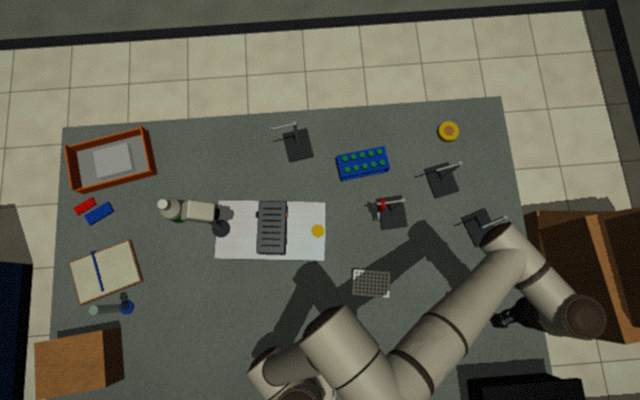

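Run:
```python
import cv2,numpy as np
a=cv2.imread("pics/side0.png")[170:330,220:400];b=cv2.imread("pics/top0.png")[150:310,200:420]
a=cv2.resize(a,None,fx=3.3,fy=3.3,interpolation=cv2.INTER_CUBIC);b=cv2.resize(b,None,fx=3.6,fy=3.6,interpolation=cv2.INTER_CUBIC)
cv2.imwrite("pics/a1.png",a);cv2.imwrite("pics/b1.png",b)
```

```text
(no output)
```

View pics/a1.png

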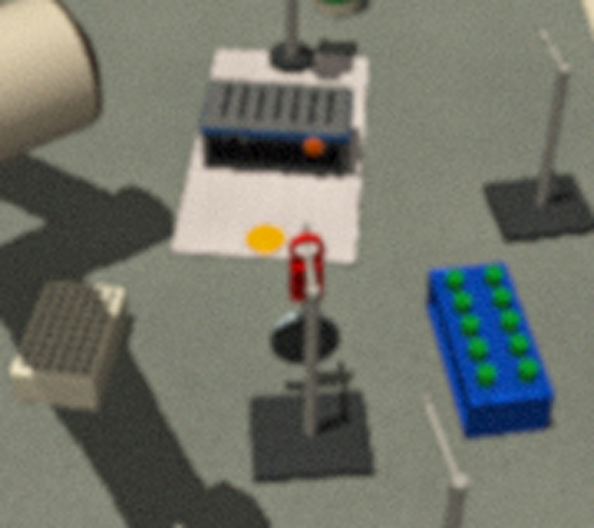

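View pics/b1.png

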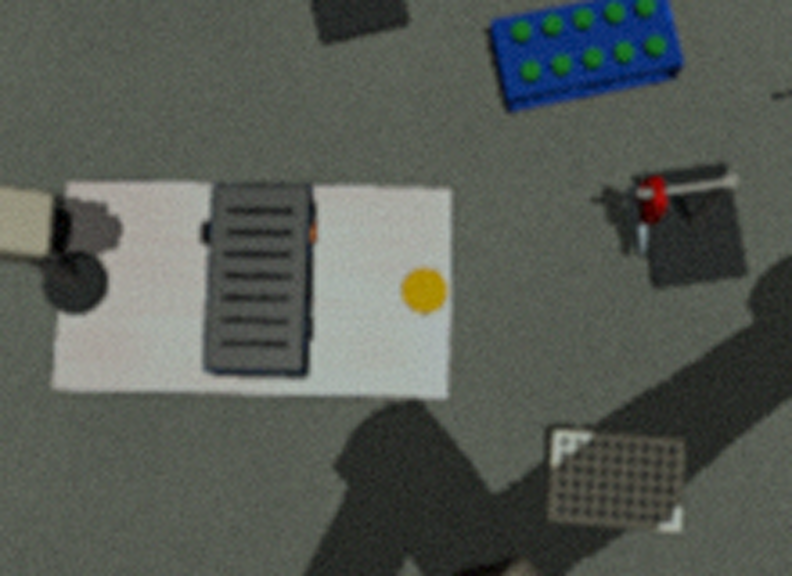

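```bash
cat > h.py <<'E'
import numpy as np
from bench import arm
def ray(n,u,v):
    i=arm.camera_info(n);T=np.array(i['cam_to_world']);d=T[:3,:3]@[(u-i['cx'])/i['fx'],(v-i['cy'])/i['fy'],1];return T[:3,3],d
def at(n,u,v,z):
    o,d=ray(n,u,v);return o+d*(z-o[2])/d[2]
def proj(n,p):
    i=arm.camera_info(n);T=np.array(i['cam_to_world']);q=T[:3,:3].T@(np.array(p)-T[:3,3]);return i['fx']*q[0]/q[2]+i['cx'],i['fy']*q[1]/q[2]+i['cy']
E
python3 - <<'E'
from h import *
np.set_printoptions(precision=1,suppress=True)
def tb(pts,z): return np.array([at("top",200+u/3.6,150+v/3.6,z)[:2] for u,v in pts])
def ta(pts,z): return np.array([at("side",220+u/3.3,170+v/3.3,z)[:2] for u,v in pts])
def ed(P): 
    for k in range(4): d=P[(k+1)%4]-P[k];print(P[k],np.hypot(*d).round(1),np.degrees(np.arctan2(d[1],d[0])).round(1))
    print('c',P.mean(0))
print('plate top');ed(tb([(66,180),(452,186),(448,398),(52,388)],6))
print('plate side');ed(ta([(216,48),(370,56),(356,262),(172,250)],6))
print('base top');ed(tb([(635,178),(728,163),(746,272),(653,287)],12))
print('base side');ed(ta([(250,395),(362,392),(372,462),(255,468)],12))
print('spot',tb([(424,290)],6),ta([(265,239)],6))
print('supply top',);ed(tb([(213,183),(313,186),(308,375),(203,372)],75))
print('post',tb([(737,181)],203),'ring',tb([(653,182)],200), tb([(653,200)],157))
print('side post base',ta([(312,436)],12),'lamp',ta([(313,147)],55))
E
```

```text
plate top
[633.9 241.5] 369.6 -95.3
[ 600.  -126.6] 201.0 174.4
[ 399.9 -107.1] 368.0 84.2
[437. 259.] 197.7 -5.1
c [517.7  66.7]
plate side
[439.6 261.7] 203.1 -5.2
[641.8 243.3] 373.3 -95.9
[ 603.8 -128. ] 199.3 174.2
[ 405.5 -107.8] 371.2 84.7
c [522.7  67.3]
base top
[ 593.3 -301. ] 90.5 -85.0
[ 601.2 -391.1] 105.9 -177.6
[ 495.4 -395.5] 89.0 94.8
[ 487.9 -306.8] 105.6 3.2
c [ 544.4 -348.6]
base side
[ 492.7 -307.1] 107.3 1.0
[ 599.9 -305.2] 78.8 -86.6
[ 604.6 -383.9] 106.3 -177.6
[ 498.4 -388.4] 81.5 94.0
c [ 548.9 -346.2]
spot [[502.2 -92.4]] [[505.9 -92.2]]
supply top
[604.7  92. ] 91.1 -96.1
[595.1   1.5] 170.9 175.2
[424.7  15.9] 93.0 84.0
[434.4 108.4] 171.1 -5.5
c [514.7  54.5]
post [[ 544.8 -354.8]] ring [[ 549.8 -286.4]] [[ 543.  -291.8]]
side post base [[ 550.7 -354.8]] lamp [[560.1   4.6]]
```

```bash
cat > plan.py <<'E'
from h import *
from scipy.spatial.transform import Rotation as R, Slerp
import json
np.set_printoptions(precision=1,suppress=True)
def st():
    s=arm.read_state()
    print('t',round(s['clock'],2),'q',np.round(s['joints'],3).tolist(),'p',np.round(s['position'],1),'Q',np.round(s['ee_rot'],4).tolist(),'F',np.round(s['contact_force'],1),'w',round(s['gripper_width'],1))
    return s
def rows(p0,R0,p1,R1,n):
    """n equal rows p0,R0->p1,R1; prints rounded rows; returns reached pose"""
    sl=Slerp([0,1],R.concatenate([R0,R1]));p=np.array(p0,float);Rc=R0;T=[];D=[]
    for k in range(1,n+1):
        pt=np.array(p0)+(np.array(p1)-p0)*k/n;Rt=sl(k/n)
        t=np.round(Rc.inv().apply(pt-p),1);d=np.round(np.degrees((Rc.inv()*Rt).as_rotvec()),1)
        T.append(t.tolist());D.append(d.tolist());p=p+Rc.apply(t);Rc=Rc*R.from_rotvec(np.radians(d))
    for i in range(0,n,5): print(json.dumps(T[i:i+5]),json.dumps(D[i:i+5]))
    return p,Rc
def axes(z,y):
    z=np.array(z,float);z/=np.linalg.norm(z);y=np.array(y,float);y-=z*(y@z);y/=np.linalg.norm(y);return R.from_matrix(np.c_[np.cross(y,z),y,z])
E
python3 - <<'E'
from plan import *
s=st();R0=R.from_quat(s['ee_rot']);p=s['position']
R1=R.from_rotvec([-np.radians(40),0,0])*R0
rows(p,R0,p+np.array([160,210,140]),R1,5)
E
```

```text
t 0.7 q [-0.96, 0.385, 0.008, 0.0, -1.194, -0.259] p [ 215.4 -586.7  231.3] Q [-0.175, 0.9846, -0.0, -0.0] F [ 1.1 -0.2  0.3] w 85.4
[[-44.5, 28.4, -28.0], [-43.0, 24.4, -33.6], [-41.3, 19.6, -38.5], [-39.3, 14.3, -42.7], [-37.3, 8.5, -45.9]] [[7.5, 2.8, -0.0], [7.5, 2.7, 0.0], [7.5, 2.8, 0.0], [7.5, 2.7, 0.0], [7.5, 2.8, 0.0]]
```

Call:
{"fn": "send_rows", "kwargs": {"translation": [[-44,28,-28],[-43,24,-34],[-41,20,-38],[-39,14,-43],[-37,8,-46]], "dr": [[7.5,2.75,0],[7.5,2.75,0],[7.5,2.75,0],[7.5,2.75,0],[7.5,2.75,0]], "grip": [85,85,85,85,85]}}

```text
clock: 1.32
position: [374.1, -377.8, 373.6]
ee_rot: [-0.164, 0.925, -0.337, -0.058]
contact_force: [1.1, -0.6, -0.3]
gripper_width: 85.1
```

```bash
cat > kin.py <<'E'
from plan import *
def ori(q,s4,s6):
    return R.from_euler('z',q[0])*R.from_euler('y',q[1]-q[2])*R.from_euler('x',s4*q[3])*R.from_euler('y',-q[4])*R.from_euler('x',s6*q[5])
E
python3 - <<'E'
from kin import *
q0=[-.96,.385,.008,0,-1.194,-.259];Q0=R.from_quat([-.175,.9846,0,0])
s=st();q=s['joints'];Q=R.from_quat(s['ee_rot'])
for s4 in(1,-1):
  for s6 in (1,-1):
    for qa,Qa in((q0,Q0),(q,Q)): print(s4,s6,(ori(qa,s4,s6).inv()*Qa).as_matrix().round(3).tolist())
E
```

```text
t 1.32 q [-0.2, -0.03, -0.589, 0.827, -1.028, -1.47] p [ 374.1 -377.8  373.6] Q [-0.1643, 0.925, -0.3375, -0.0585] F [ 1.1 -0.6 -0.3] w 85.1
1 1 [[0.0, 0.0, 1.0], [-0.869, 0.495, -0.0], [-0.495, -0.869, 0.0]]
1 1 [[-0.562, 0.801, 0.206], [0.602, 0.567, -0.562], [-0.567, -0.192, -0.801]]
1 -1 [[0.0, 0.0, 1.0], [-1.0, -0.0, 0.0], [0.0, -1.0, 0.0]]
1 -1 [[-0.562, 0.801, 0.206], [-0.703, -0.594, 0.391], [0.435, 0.075, 0.897]]
-1 1 [[0.0, 0.0, 1.0], [-0.869, 0.495, -0.0], [-0.495, -0.869, 0.0]]
-1 1 [[0.0, 0.0, 1.0], [0.98, 0.2, -0.0], [-0.2, 0.98, -0.0]]
-1 -1 [[0.0, 0.0, 1.0], [-1.0, -0.0, 0.0], [0.0, -1.0, 0.0]]
-1 -1 [[0.0, 0.0, 1.0], [-1.0, -0.0, 0.0], [0.0, -1.0, 0.0]]
```

Run:
```python
from kin import *
D=[([-.96,.385,.008,0,-1.194,-.259],[215.382,-586.694,231.312])]
s=st();D.append((s['joints'],s['position']))
A=[];b=[]
for q,p in D:
    Z=R.from_euler('z',q[0]);P=Z*R.from_euler('y',q[1]-q[2]);W=P*R.from_euler('x',-q[3]);E=W*R.from_euler('y',-q[4])
    A.append(np.c_[[0,0,1],(Z*R.from_euler('y',q[1])).apply([0,0,1]),W.apply([1,0,0]),W.apply([0,1,0]),E.apply([1,0,0])]);b.append(p)
x,r,_,sv=np.linalg.lstsq(np.vstack(A),np.concatenate(b),rcond=None);print(x,r,sv, np.vstack(A)@x-np.concatenate(b))
```

```text
t 1.32 q [-0.2, -0.03, -0.589, 0.827, -1.028, -1.47] p [ 374.1 -377.8  373.6] Q [-0.1643, 0.925, -0.3375, -0.0585] F [ 1.1 -0.6 -0.3] w 85.1
[ 160.7  564.6  421.8 -160.   297.4] [0.] [2.5 1.5 1.2 0.4 0.2] [ 0.   0.  -0.1  0.   0.   0.1]
```

```bash
cat >> kin.py <<'E'
from scipy.optimize import least_squares
PAR=[160.7,564.6,421.8,-160.,297.4]
TF=R.from_matrix([[0,0,1],[-1,0,0],[0,-1,0]])
LO=np.array([-3.14,-1.21,-1.07,-3.16,-2.99,-3.1]);HI=np.array([3.14,2.06,1.41,2.05,-.16,3.1])
def pts(q,x=PAR):
    Z=R.from_euler('z',q[0]);P=Z*R.from_euler('y',q[1]-q[2]);W=P*R.from_euler('x',-q[3]);E=W*R.from_euler('y',-q[4])
    s=np.array([0,0,x[0]]);e=s+(Z*R.from_euler('y',q[1])).apply([0,0,x[1]]);w=e+W.apply([x[2],0,0]);w2=w+W.apply([0,x[3],0]);return s,e,w,w2,w2+E.apply([x[4],0,0])
def fk(q): return pts(q)[-1],ori(q,-1,-1)*TF
def ik(p,Rt,q0):
    def f(q):
        a,b=fk(q);return np.r_[(a-p)/300,(Rt.inv()*b).as_rotvec()]
    r=least_squares(f,np.clip(q0,LO+.01,HI-.01),bounds=(LO,HI));return r.x,np.linalg.norm(f(r.x))
# scene
YS=np.radians(-5.4);H=np.array([504.,-92.,70.]);RS=R.from_euler('z',YS);S0=H-[0,0,70]+RS.apply([0,150,0])
SIGHT=S0+RS.apply(.75*np.array([45,-48,55])+.25*np.array([0,130,290.]))
NF=(SIGHT-H)/np.linalg.norm(SIGHT-H)
G0=np.array([542.5,-289.5,157.]);YH=np.radians(3.5)
RM0=R.from_euler('z',YH-np.pi/2)   # mirror_grip frame when hanging: x axis az -86.5, y az 3.5
def graspR(pitch,flip):
    # relative to mirror frame: tool z = +x(mirror) cos - z sin
    z=[np.cos(pitch),0,-np.sin(pitch)];return axes(z,[0,flip,0])
def finalM(roll):
    u=np.array([0,0,1.]);u-=NF*(u@NF);u/=np.linalg.norm(u);u=R.from_rotvec(NF*roll).apply(u)
    Z=u;X=-NF;M=R.from_matrix(np.c_[X,np.cross(Z,X),Z]);g=H-M.apply([-4,0,-85]);return M,g
E
python3 - <<'E'
from kin import *
q=arm.read_state()['joints'];print(H,S0,SIGHT,NF)
for pitch in(20,30,40):
  for fl in(1,-1):
    g=graspR(np.radians(pitch),fl);Rg=RM0*g;best=None
    t=Rg.apply([0,0,1])
    qp,e0=ik(G0-100*t,Rg,q);qg,e=ik(G0+19*t,Rg,qp);print(pitch,fl,'pre',qp.round(2),round(e0,3),'grasp',qg.round(2),round(e,3))
    if e>.02: continue
    for roll in(-60,-30,0,30,60):
        M,gp=finalM(np.radians(roll));Rf=M*g
        qf,e=ik(gp+19*Rf.apply([0,0,1]),Rf,qg);print('  roll',roll,qf.round(2),round(e,3),'w',pts(qf)[2],pts(qf)[3],'e',pts(qf)[1],'tool',Rf.apply([0,0,1]).round(2))
E
```

```text
[504. -92.  70.] [518.1  57.3   0. ] [551.4  50.7 113.8] [0.3 0.9 0.3]
20 1 pre [ 0.1  0.3 -0.4  0.7 -1.1 -3.1] 0.848 grasp [-0.1  0.4 -0.4  0.8 -0.9 -3.1] 0.813
20 -1 pre [ 0.2  0.5 -0.8  1.3 -1.3 -1.3] 0.0 grasp [-0.1  0.6 -0.8  1.6 -1.2 -1.4] 0.0
  roll -60 [ 0.6  0.6 -1.   1.  -1.2 -2.7] 0.0 w [266.1 169.2 221.6] [425.9 168.  228.5] e [247.9 157.6 642.9] tool [ 0.  -0.9 -0.4]
  roll -30 [ 0.5  0.5 -0.8  0.9 -1.2 -1.9] 0.0 w [331.3 169.2 258.4] [482.7 129.8 291.8] e [228.  116.5 663.9] tool [-0.1 -0.8 -0.6]
  roll 0 [ 0.4  0.5 -0.6  0.7 -1.3 -1.2] 0.0 w [434.4 173.7 269.7] [566.1  95.  315. ] e [263.1 105.2 649.1] tool [-0.2 -0.8 -0.6]
  roll 30 [ 0.3  0.7 -0.4  0.6 -1.4 -0.6] 0.0 w [539.6 174.8 244.9] [653.7  73.  291.8] e [331.1 107.2 605.3] tool [-0.4 -0.7 -0.6]
  roll 60 [ 0.3  0.8 -0.2  0.6 -1.6 -0.1] 0.0 w [614.6 179.1 183.2] [722.1  69.7 228.5] e [400.4 116.7 541.2] tool [-0.6 -0.7 -0.4]
30 1 pre [ 0.1  0.3 -0.4  0.6 -1.1 -3.1] 0.704 grasp [-0.1  0.4 -0.4  0.7 -0.9 -3.1] 0.679
30 -1 pre [ 0.2  0.4 -0.8  1.2 -1.1 -1.1] 0.0 grasp [-0.1  0.5 -0.8  1.6 -1.  -1.3] 0.0
  roll -60
[... 794 characters left out ...]
p [-0.1  0.4 -0.8  1.4 -0.9 -1.1] 0.0
  roll -60 [ 0.5  0.4 -1.1  1.3 -1.  -2.8] 0.137 w [235.8 119.3 255.7] [391.4 154.7 268.1] e [205.6 104.  676.1] tool [ 0.3 -0.8 -0.5]
  roll -30 [ 0.4  0.3 -1.   1.1 -0.8 -1.9] 0.0 w [270.  102.5 303.3] [422.   79.7 348. ] e [145.3  55.2 703.5] tool [ 0.1 -0.7 -0.8]
  roll 0 [ 0.3  0.4 -0.6  0.6 -1.1 -1. ] 0.0 w [437.8 138.5 334.6] [544.1  28.7 381.9] e [208.6  66.  681.2] tool [-0.2 -0.5 -0.8]
  roll 30 [ 0.2  0.6 -0.2  0.3 -1.4 -0.4] 0.0 w [601.1 134.9 311.4] [672.5  -3.5 348. ] e [320.5  71.9 619.9] tool [-0.5 -0.5 -0.8]
  roll 60 [ 0.2  0.9  0.1  0.3 -1.8  0. ] 0.0 w [710.4 135.3 222.2] [772.6  -8.4 255.2] e [422.9  80.5 526. ] tool [-0.7 -0.4 -0.5]
```

Run:
```python
from kin import *
s=st();p=s['position'];R0=R.from_quat(s['ee_rot'])
Rg=RM0*graspR(np.radians(30),-1);t=Rg.apply([0,0,1]);print('rot',np.degrees((R0.inv()*Rg).magnitude()),'pre',G0-100*t)
m=G0-100*t+np.array([-10,10,60])
p,Rc=rows(p,R0,m,Rg,10)
print(fk(s['joints'])[0])
```

```text
t 1.32 q [-0.2, -0.03, -0.589, 0.827, -1.028, -1.47] p [ 374.1 -377.8  373.6] Q [-0.1643, 0.925, -0.3375, -0.0585] F [ 1.1 -0.6 -0.3] w 85.1
rot 74.60099948465087 pre [ 537.2 -203.1  207. ]
[[-21.6, 14.5, -3.7], [-23.1, 11.6, -4.6], [-24.2, 8.4, -5.6], [-24.9, 5.3, -6.4], [-25.2, 2.0, -7.2]] [[1.4, 1.6, -7.1], [1.5, 1.6, -7.2], [1.4, 1.6, -7.1], [1.5, 1.6, -7.2], [1.4, 1.6, -7.1]]
[[-25.0, -1.4, -7.9], [-24.4, -4.6, -8.5], [-23.4, -7.9, -9.0], [-21.9, -10.9, -9.4], [-20.2, -13.8, -9.7]] [[1.5, 1.6, -7.2], [1.4, 1.5, -7.1], [1.5, 1.6, -7.1], [1.4, 1.6, -7.2], [1.4, 1.6, -7.1]]
[ 374.2 -377.8  373.8]
```

Call:
{"fn": "send_rows", "kwargs": {"translation": [[-21.6,14.5,-3.7],[-23.1,11.6,-4.6],[-24.2,8.4,-5.6],[-24.9,5.3,-6.4],[-25.2,2.0,-7.2]], "dr": [[1.4,1.6,-7.1],[1.5,1.6,-7.2],[1.4,1.6,-7.1],[1.5,1.6,-7.2],[1.4,1.6,-7.1]], "grip": [85,85,85,85,85]}}

```text
clock: 1.95
position: [450.7, -286.2, 318.5]
ee_rot: [-0.422, 0.801, -0.367, -0.213]
contact_force: [-0.1, -0.5, -1.1]
gripper_width: 85.1
```

Call:
{"fn": "send_rows", "kwargs": {"translation": [[-25.0,-1.4,-7.9],[-24.4,-4.6,-8.5],[-23.4,-7.9,-9.0],[-21.9,-10.9,-9.4],[-20.2,-13.8,-9.7]], "dr": [[1.5,1.6,-7.2],[1.4,1.5,-7.1],[1.5,1.6,-7.1],[1.4,1.6,-7.2],[1.4,1.6,-7.1]], "grip": [85,85,85,85,85]}}

```text
clock: 2.58
position: [527.4, -193.5, 265.3]
ee_rot: [0.633, -0.593, 0.361, 0.342]
contact_force: [0.3, -0.1, 0.5]
gripper_width: 84.9
```

Run:
```python
from kin import *
import cv2
for n in("side","top"):
  im=arm.get_image(n)[:,:,::-1]; cv2.imwrite(f"pics/{n}2.png",im)
  for t in("mirror_grip","mirror_face","hook_stand","orange_lamp"):
    for r in arm.place_of(t,n): print(n,t,[round(v,1) for v in r['xyz']],round(r['confidence'],2))
s=st();print(fk(s['joints'])[0])
```

```text
side mirror_grip [541.5, -286.0, 155.7] 0.69
side mirror_grip [499.9, -91.5, 73.2] 0.62
side hook_stand [630.3, -479.3, -1.2] 0.95
side hook_stand [542.8, -291.9, -0.3] 0.74
side hook_stand [452.6, -587.0, -1.1] 0.56
side orange_lamp [561.4, 5.4, 51.6] 0.5
top mirror_grip [539.5, -286.8, 156.8] 0.52
top mirror_grip [592.9, 375.6, 0.2] 0.22
top mirror_face [544.4, -282.1, 73.0] 0.42
top hook_stand [544.4, -288.1, 2.7] 0.77
top hook_stand [636.8, -472.5, 3.7] 0.77
top hook_stand [801.7, 15.5, -2.5] 0.77
top orange_lamp [540.3, -288.1, 1.8] 0.37
t 3.08 q [0.256, 0.3, -0.719, 1.119, -1.223, -0.99] p [ 526.3 -194.8  266.1] Q [0.6313, -0.5952, 0.3612, 0.3417] F [-0.8  0.8 -0. ] w 84.8
[ 526.4 -194.6  266.1]
```

```bash
sed -i 's/G0=np.array(\[542.5,-289.5,157.\])/G0=np.array([542.,-289.,157.])/' kin.py
python3 - <<'E'
from kin import *
s=st();p=s['position'];R0=R.from_quat(s['ee_rot'])
Rg=RM0*graspR(np.radians(30),-1);t=Rg.apply([0,0,1])
print('rot',np.degrees((R0.inv()*Rg).as_rotvec()))
p,Rc=rows(p,R0,G0-90*t,Rg,3)
p,Rc=rows(p,Rc,G0+19*t,Rg,7)
E
```

```text
t 3.08 q [0.256, 0.3, -0.719, 1.119, -1.223, -0.99] p [ 526.3 -194.8  266.1] Q [0.6313, -0.5952, 0.3612, 0.3417] F [-0.8  0.8 -0. ] w 84.8
rot [ 0.2  0.4 -0. ]
[[-15.6, -3.4, 15.7], [-15.5, -3.3, 15.6], [-15.6, -3.3, 15.7]] [[0.1, 0.1, -0.0], [0.0, 0.1, -0.0], [0.1, 0.2, -0.0]]
[[-0.0, -0.0, 15.6], [-0.0, -0.0, 15.5], [-0.0, -0.0, 15.6], [-0.1, -0.0, 15.6], [0.0, -0.0, 15.5]] [[-0.0, -0.0, -0.0], [-0.0, -0.0, -0.0], [-0.0, -0.0, -0.0], [-0.0, -0.0, -0.0], [-0.0, -0.0, -0.0]]
[[0.0, -0.0, 15.6], [-0.0, -0.0, 15.6]] [[-0.0, -0.0, -0.0], [-0.0, -0.0, -0.0]]
```

View pics/side2.png

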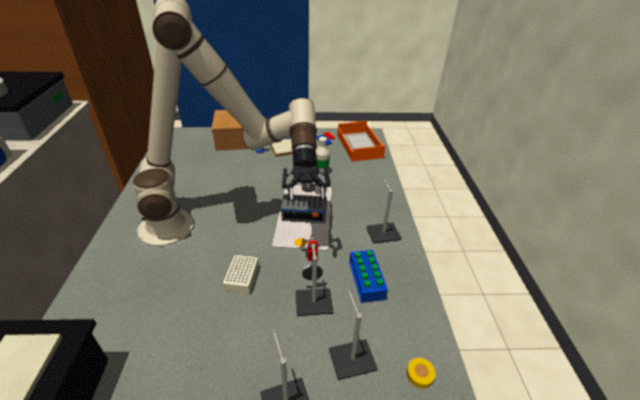

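Call:
{"fn": "send_rows", "kwargs": {"translation": [[-15.6,-3.4,15.7],[-15.5,-3.3,15.6],[-15.6,-3.3,15.7],[0,0,15.6],[0,0,15.5]], "dr": [[0.1,0.1,0],[0,0.1,0],[0.1,0.2,0],[0,0,0],[0,0,0]], "grip": [85,85,85,85,85]}}

```text
clock: 3.7
position: [539.1, -238.2, 185.8]
ee_rot: [0.631, -0.593, 0.364, 0.343]
contact_force: [0.3, -0.3, 1.1]
gripper_width: 85.1
```

Call:
{"fn": "send_rows", "kwargs": {"translation": [[0,0,15.6],[0,0,15.6],[0,0,15.5],[0,0,15.6],[0,0,15.6]], "dr": [[0,0,0],[0,0,0],[0,0,0],[0,0,0],[0,0,0]], "grip": [85,85,85,85,85]}}

```text
clock: 4.32
position: [543.3, -305.8, 147.2]
ee_rot: [0.631, -0.593, 0.365, 0.343]
contact_force: [0.9, 0.4, 0.0]
gripper_width: 84.9
```

Run:
```python
from kin import *
import cv2
ims=[]
for n,(u0,v0) in(("side",(240,190)),("top",(320,140))):
  im=arm.get_image(n)[:,:,::-1]; ims.append(cv2.resize(im[v0:v0+110,u0:u0+130],None,fx=3,fy=3,interpolation=cv2.INTER_CUBIC))
cv2.imwrite("pics/g3.png",np.hstack(ims))
s=st();t=R.from_quat(s['ee_rot']).apply([0,0,1]);print('graspoint',s['position']-19*t)
```

```text
t 4.42 q [-0.09, 0.486, -0.817, 1.561, -1.029, -1.259] p [ 542.4 -306.5  146.7] Q [0.6305, -0.5935, 0.3636, 0.3436] F [ 0.4  0.9 -0.8] w 85.0
graspoint [ 541.5 -290.   156.2]
```

View pics/g3.png

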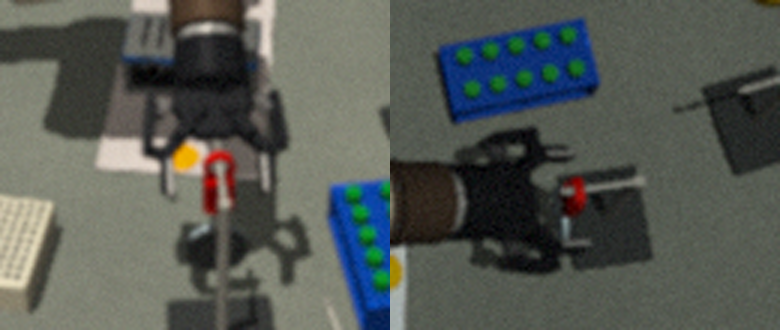

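Call:
{"fn": "send_rows", "kwargs": {"translation": [[0,0,0],[0,0,0],[0,0,0],[0,0,0],[0,0,0]], "dr": [[0,0,0],[0,0,0],[0,0,0],[0,0,0],[0,0,0]], "grip": [20,20,20,20,20]}}

```text
clock: 5.05
position: [543.5, -304.8, 147.5]
ee_rot: [0.631, -0.593, 0.365, 0.343]
contact_force: [-0.5, 1.7, 1.7]
gripper_width: 29.1
```

Call:
{"fn": "send_rows", "kwargs": {"translation": [[0,0,0],[0,0,0],[0,0,0],[0,0,0],[0,0,0]], "dr": [[0,0,0],[0,0,0],[0,0,0],[0,0,0],[0,0,0]], "grip": [20,20,20,20,20]}}

```text
clock: 5.68
position: [543.5, -305.0, 147.4]
ee_rot: [0.631, -0.593, 0.365, 0.343]
contact_force: [-1.4, 2.2, 4.2]
gripper_width: 29.1
```

Run:
```python
from kin import *
s=st();p=s['position'];R0=R.from_quat(s['ee_rot'])
d=np.array([-.061,.998,0])
p1=p+[0,0,12];p,Rc=rows(p,R0,p1,R0,5)
rows(p,R0,p+50*d,R0,5)
```

```text
t 5.67 q [-0.087, 0.486, -0.817, 1.561, -1.03, -1.259] p [ 543.5 -305.   147.4] Q [0.631, -0.5926, 0.3646, 0.343] F [-1.4  2.2  4.2] w 29.1
[[2.1, 0.0, -1.2], [2.1, 0.0, -1.2], [2.0, 0.0, -1.2], [2.1, 0.0, -1.2], [2.1, 0.0, -1.2]] [[0.0, 0.0, 0.0], [0.0, 0.0, 0.0], [0.0, 0.0, 0.0], [0.0, 0.0, 0.0], [0.0, 0.0, 0.0]]
[[-5.0, -0.0, -8.7], [-5.0, -0.0, -8.6], [-5.0, -0.0, -8.7], [-4.9, -0.0, -8.7], [-5.0, -0.1, -8.6]] [[0.0, 0.0, 0.0], [0.0, 0.0, 0.0], [0.0, 0.0, 0.0], [0.0, 0.0, 0.0], [0.0, 0.0, 0.0]]
```

Call:
{"fn": "send_rows", "kwargs": {"translation": [[2.1,0,-1.2],[2.1,0,-1.2],[2.0,0,-1.2],[2.1,0,-1.2],[2.1,0,-1.2]], "dr": [[0,0,0],[0,0,0],[0,0,0],[0,0,0],[0,0,0]], "grip": [20,20,20,20,20]}}

```text
clock: 6.3
position: [543.2, -305.0, 159.1]
ee_rot: [0.631, -0.593, 0.364, 0.343]
contact_force: [0.5, 0.1, -1.7]
gripper_width: 28.8
```

Run:
```python
from kin import *
import cv2
ims=[]
for n,(u0,v0) in(("side",(240,190)),("top",(320,140))):
  im=arm.get_image(n)[:,:,::-1]; ims.append(cv2.resize(im[v0:v0+110,u0:u0+130],None,fx=3,fy=3,interpolation=cv2.INTER_CUBIC))
cv2.imwrite("pics/g4.png",np.hstack(ims))
st()
```

```text
t 6.4 q [-0.08, 0.467, -0.809, 1.538, -1.032, -1.228] p [ 543.4 -305.   159.3] Q [0.631, -0.5928, 0.3644, 0.3429] F [ 0.1 -0.3 -0.5] w 29.0
```

View pics/g4.png

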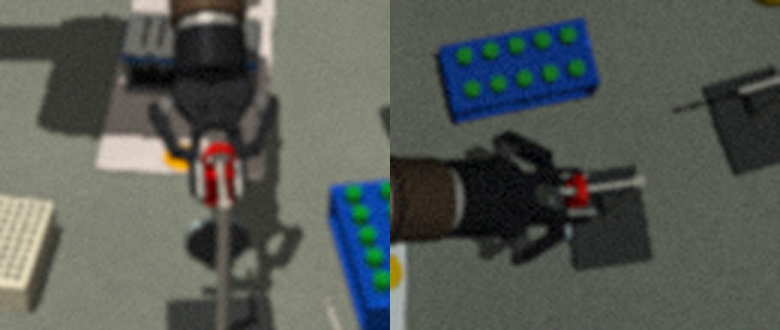

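Gripped on the handle (side view: handle at ~(218,175) between the pads), hook force gone. Draw it off along the peg.

Call:
{"fn": "send_rows", "kwargs": {"translation": [[-5,0,-8.7],[-5,0,-8.7],[-5,0,-8.7],[-5,0,-8.7],[-5,0,-8.7]], "dr": [[0,0,0],[0,0,0],[0,0,0],[0,0,0],[0,0,0]], "grip": [20,20,20,20,20]}}

```text
clock: 7.02
position: [540.2, -254.0, 159.1]
ee_rot: [0.631, -0.593, 0.364, 0.343]
contact_force: [0.1, 0.3, -0.8]
gripper_width: 28.9
```

Run:
```python
from kin import *
import cv2
ims=[]
for n,(u0,v0) in(("side",(240,190)),("top",(320,140))):
  im=arm.get_image(n)[:,:,::-1]; cv2.imwrite(f"pics/{n}5.png",im);ims.append(cv2.resize(im[v0:v0+110,u0:u0+130],None,fx=3,fy=3,interpolation=cv2.INTER_CUBIC))
  for t in("mirror_grip","mirror_face","mirror"):
    for r in arm.place_of(t,n): print(n,t,[round(v,1) for v in r['xyz']],round(r['confidence'],2))
cv2.imwrite("pics/g5.png",np.hstack(ims))
s=st();t=R.from_quat(s['ee_rot']).apply([0,0,1]);print('graspoint',s['position']-19*t)
```

```text
side mirror_grip [540.0, -235.2, 169.6] 0.69
side mirror_face [316.8, -252.8, 1.6] 0.73
side mirror [538.8, -237.6, 202.7] 0.79
top mirror_grip [313.9, -254.0, 3.7] 0.7
top mirror_grip [538.3, -239.5, 172.7] 0.48
top mirror_face [538.9, -233.6, 83.5] 0.46
top mirror [540.9, -238.6, 201.0] 0.54
t 7.42 q [0.051, 0.461, -0.818, 1.416, -1.069, -1.236] p [ 540.  -255.3  159.1] Q [0.6309, -0.5929, 0.3641, 0.3432] F [-0.1  0.2 -0.7] w 29.0
graspoint [ 539.  -238.9  168.6]
```

View pics/g5.png

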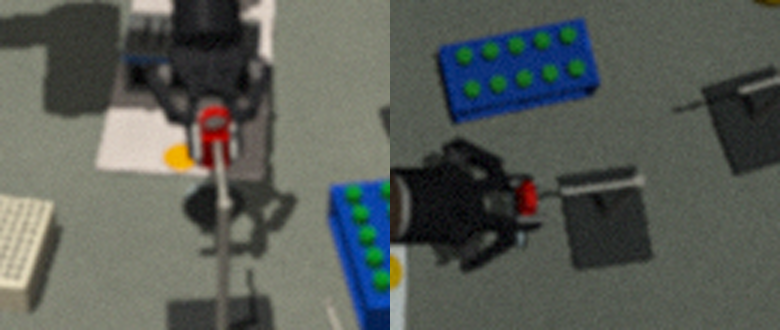

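Run:
```python
from kin import *
s=st();q=s['joints'];p=s['position'];R0=R.from_quat(s['ee_rot'])
M0=RM0; rel=R0.inv()*M0; print('rel check',np.degrees((graspR(np.radians(30),-1).inv()*rel.inv()).as_rotvec()))
goff=R0.inv().apply(np.array([539.,-238,169])-p)   # mirror grip in tool
lens=S0+RS.apply([0,130,290]);print('lens',lens)
for roll in(-45,-35,-30,-20,-10,0):
    M,g=finalM(np.radians(roll));Rf=M*rel.inv();pf=g-Rf.apply(goff)
    sl=Slerp([0,1],R.concatenate([R0,Rf]));qq=q;md=1e9
    for k in np.linspace(0,1,21):
        qq,e=ik(p+(pf-p)*k,sl(k),qq)
        P=pts(qq)
        for a,b in((1,2),(2,3),(3,4)):
            for f in np.linspace(0,1,30): md=min(md,np.linalg.norm(P[a]+(P[b]-P[a])*f-lens))
    print(roll,'pf',pf,'q',qq.round(2),round(e,4),'minDist lens',md.round(),'rot',np.degrees((R0.inv()*Rf).magnitude()).round(),'w',P[2],P[3],'lowest',P[4])
```

```text
t 7.42 q [0.051, 0.461, -0.818, 1.416, -1.069, -1.236] p [ 540.  -255.3  159.1] Q [0.6309, -0.5929, 0.3641, 0.3432] F [-0.1  0.2 -0.7] w 29.0
rel check [-0.   0.  -0.1]
lens [530.4 186.8 290. ]
-45 pf [ 442.4 -108.8  115. ] q [ 0.5  0.4 -1.   1.1 -1.  -2.4] 0.0 minDist lens 125.0 rot 55.0 w [253.3 127.3 265.2] [411.6 131.2 287.9] lowest [ 442.4 -108.8  115. ]
-35 pf [ 451.2 -114.2  123.1] q [ 0.4  0.4 -0.9  1.  -1.  -2.1] 0.0 minDist lens 119.0 rot 46.0 w [282.6 134.3 277.7] [437.7 115.2 311.9] lowest [ 451.2 -114.2  123.1]
-30 pf [ 456.1 -116.8  126.5] q [ 0.4  0.4 -0.9  1.  -1.  -1.9] 0.0 minDist lens 116.0 rot 43.0 w [300.3 138.4 283.3] [452.4 107.2 322. ] lowest [ 456.1 -116.8  126.5]
-20 pf [ 466.9 -122.   131.8] q [ 0.4  0.4 -0.8  0.8 -1.  -1.6] 0.0 minDist lens 116.0 rot 35.0 w [341.  146.7 293. ] [484.5  91.7 337.8] lowest [ 466.9 -122.   131.8]
-10 pf [ 478.6 -126.9  135. ] q [ 0.4  0.4 -0.7  0.7 -1.1 -1.4] 0.0 minDist lens 109.0 rot 30.0 w [386.8 153.1 299.9] [519.3  77.2 347.5] lowest [ 478.6 -126.9  135. ]
0 pf [ 490.9 -131.3  136.1] q [ 0.3  0.5 -0.6  0.6 -1.1 -1.1] 0.0 minDist lens 87.0 rot 27.0 w [434.8 157.  302.7] [555.9  64.1 350.7] lowest [ 490.9 -131.3  136.1]
```

Run:
```python
from kin import *
s=st();p=s['position'];R0=R.from_quat(s['ee_rot'])
rel=R0.inv()*RM0; goff=R0.inv().apply(np.array([539.,-238,169])-p)
np.savez('rel.npz',rel=rel.as_quat(),goff=goff)
M,g=finalM(np.radians(-30));Rf=M*rel.inv();pf=g-Rf.apply(goff);print(pf,Rf.as_quat())
rows(p,R0,pf,Rf,10)
```

```text
t 7.42 q [0.051, 0.461, -0.818, 1.416, -1.069, -1.236] p [ 540.  -255.3  159.1] Q [0.6309, -0.5929, 0.3641, 0.3432] F [-0.1  0.2 -0.7] w 29.0
[ 456.1 -116.8  126.5] [-0.4  0.8 -0.4 -0.2]
[[-10.0, 7.5, -10.8], [-9.6, 8.4, -10.5], [-9.2, 9.1, -10.3], [-8.7, 9.8, -10.0], [-8.1, 10.5, -9.8]] [[-0.6, -1.0, 4.1], [-0.6, -1.0, 4.1], [-0.5, -1.0, 4.1], [-0.6, -1.0, 4.1], [-0.6, -1.0, 4.1]]
[[-7.5, 11.3, -9.6], [-6.8, 11.8, -9.3], [-6.2, 12.3, -9.0], [-5.4, 12.9, -8.8], [-4.6, 13.3, -8.6]] [[-0.6, -1.0, 4.0], [-0.6, -1.0, 4.1], [-0.6, -1.0, 4.1], [-0.5, -1.0, 4.1], [-0.6, -1.0, 4.1]]
```

Call:
{"fn": "send_rows", "kwargs": {"translation": [[-10.0,7.5,-10.8],[-9.6,8.4,-10.5],[-9.2,9.1,-10.3],[-8.7,9.8,-10.0],[-8.1,10.5,-9.8]], "dr": [[-0.6,-1.0,4.1],[-0.6,-1.0,4.1],[-0.5,-1.0,4.1],[-0.6,-1.0,4.1],[-0.6,-1.0,4.1]], "grip": [20,20,20,20,20]}}

```text
clock: 8.05
position: [497.9, -185.7, 142.7]
ee_rot: [-0.521, 0.72, -0.377, -0.262]
contact_force: [-0.1, -0.5, -1.5]
gripper_width: 29.1
```

Call:
{"fn": "send_rows", "kwargs": {"translation": [[-7.5,11.3,-9.6],[-6.8,11.8,-9.3],[-6.2,12.3,-9.0],[-5.4,12.9,-8.8],[-4.6,13.3,-8.6]], "dr": [[-0.6,-1.0,4.0],[-0.6,-1.0,4.1],[-0.6,-1.0,4.1],[-0.5,-1.0,4.1],[-0.6,-1.0,4.1]], "grip": [20,20,20,20,20]}}

```text
clock: 8.68
position: [455.9, -116.5, 126.5]
ee_rot: [-0.394, 0.821, -0.376, -0.173]
contact_force: [-0.5, 1.1, -0.5]
gripper_width: 29.6
```

```bash
cat > chk.py <<'E'
from kin import *
import cv2,sys
tag=sys.argv[1];ims=[]
d=np.load('rel.npz');rel=R.from_quat(d['rel']);goff=d['goff']
for n,(u0,v0) in(("side",(230,170)),("top",(240,150))):
  im=arm.get_image(n)[:,:,::-1]; cv2.imwrite(f"pics/{n}{tag}.png",im);ims.append(cv2.resize(im[v0:v0+110,u0:u0+130],None,fx=3,fy=3,interpolation=cv2.INTER_CUBIC))
  for t in("mirror_grip","mirror_face","mirror","hold_point","sight_right"):
    for r in arm.place_of(t,n): print(n,t,[round(v,1) for v in r['xyz']],round(r['confidence'],2))
cv2.imwrite(f"pics/c{tag}.png",np.hstack(ims))
s=st();Rt=R.from_quat(s['ee_rot']);M=Rt*rel;g=s['position']+Rt.apply(goff);f=g+M.apply([-4,0,-85])
print('pred grip',g,'face',f,'ring',g+M.apply([0,0,33]),'err',f-H,'sight in face x,y,z',M.inv().apply(SIGHT-f)[[2,1,0]]*[1,1,-1])
E
python3 chk.py 6
```

```text
side mirror_grip [454.8, -101.7, 137.1] 0.84
side mirror_face [318.4, -248.7, -0.7] 0.53
side mirror_face [501.7, -92.2, 72.2] 0.5
side mirror [432.9, -104.5, 169.0] 0.83
side mirror [482.4, 56.6, 114.1] 0.45
side hold_point [499.6, -90.6, 69.6] 0.93
side sight_right [553.3, 51.9, 113.5] 0.79
side sight_right [500.5, -92.9, 75.6] 0.65
top mirror_grip [452.8, -103.8, 141.5] 0.49
top mirror_face [505.0, -93.9, 67.5] 0.39
top mirror_face [314.2, -249.4, 2.1] 0.26
top mirror [438.9, -107.5, 162.8] 0.51
top hold_point [503.0, -92.1, 71.2] 0.95
top sight_right [551.0, 46.8, 114.2] 0.76
top sight_right [502.4, -95.7, 72.0] 0.39
t 9.28 q [0.432, 0.374, -0.897, 0.958, -1.003, -1.934] p [ 456.2 -116.8  126.4] Q [-0.3954, 0.8199, -0.376, -0.1735] F [ 0.4 -0.1 -0.4] w 29.1
pred grip [ 456.  -101.8  139.5] face [504. -92.  70.] ring [ 437.9 -104.1  167. ] err [ 0. -0. -0.] sight in face x,y,z [  0.1   0.1 156.6]
```

View pics/c6.png

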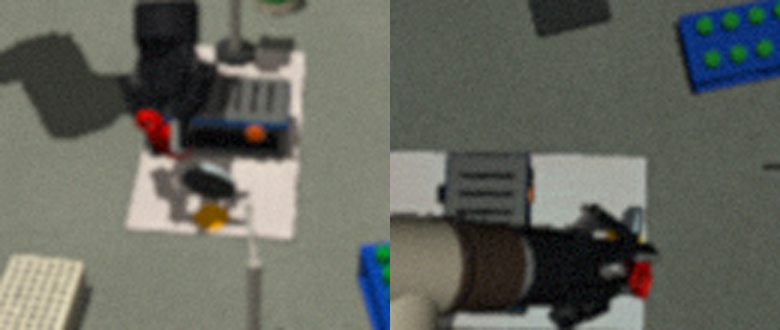

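Run:
```python
from kin import *
import cv2
d=np.load('rel.npz');rel=R.from_quat(d['rel']);s=arm.read_state();Rt=R.from_quat(s['ee_rot']);M=Rt*rel;g=s['position']+Rt.apply(d['goff'])
im=cv2.imread('pics/side6.png');k=6;u0,v0=270,195
c=cv2.resize(im[v0:v0+60,u0:u0+60],None,fx=k,fy=k,interpolation=cv2.INTER_CUBIC);c2=c.copy()
for off,col in((-4,(0,255,0)),(6,(255,0,255))):
  P=[proj("side",g+M.apply([off,33*np.cos(a),-85+33*np.sin(a)])) for a in np.linspace(0,6.283,60)]
  cv2.polylines(c2,[np.int32((np.array(P)-[u0,v0]+.5)*k)],True,col,1)
cv2.imwrite('pics/rim.png',np.hstack([c,c2]))
```

```text
(no output)
```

View pics/rim.png

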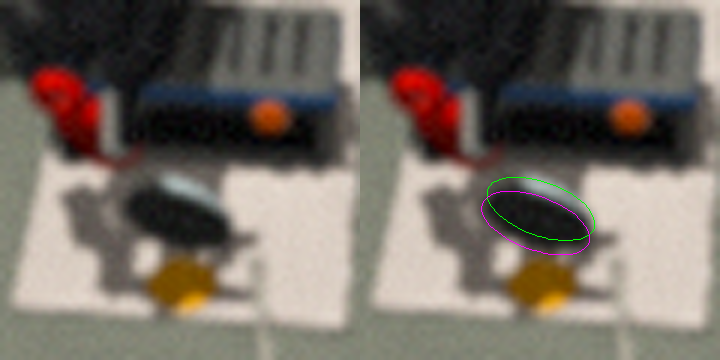

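Run:
```python
from kin import *
s=st();print(np.round(s['joint_vel'],3));print(arm.job_done())
```

```text
t 9.28 q [0.432, 0.374, -0.897, 0.958, -1.003, -1.934] p [ 456.2 -116.8  126.4] Q [-0.3954, 0.8199, -0.376, -0.1735] F [ 0.4 -0.1 -0.4] w 29.1
[ 0. -0. -0. -0. -0.  0.]
the job is handed in; nothing more can be done
None
```

I gripped the mirror by its handle, lifted it 12 mm and drew it about 50 mm along the peg to clear the hook. I then held it over the yellow spot, angled for the orange lamp, which is on the station's +x side. I handed the job in at 9.3 s with the mirror still held; no verdict came back.

What the last checks showed:
- **Position:** the arm pose puts the face centre on my estimate of the hold point, at (504, -92, 70) mm. Both cameras' detections of the face agreed to about 3 mm.
- **Angle:** the sight point comes out within 1 mm of the middle of the glass. This assumes the handle did not slip in the fingers. The detected handle, ring and face line up with that to about 1 degree. The mirror's predicted rim fits the side picture to about 1 pixel.
- **Hold:** the opening was 29.1 mm on the 30 mm handle, the outside force was below 1 N and the joints were still.
- **Other objects:** the tip box, tube rack and wash bottle were never approached, but I did not measure them again at the end.

A few detections disagreed: some put the mirror face at about (316, -250, 0), others on the power supply. I treated them as false because the pictures and the other camera contradicted them.

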